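# Close and lock the belt cover of the lining wheel

### The job

The belt cover of the pottery lining wheel stands open and unlocked: push it down shut with the fingertips, then set a fingertip in the slot of its round quarter-turn fastener, press the cover down against its springy seal and, keeping it pressed, turn the fastener clockwise a quarter turn to its stop, so that the cover stays locked flat when you let go. This is done by pushing alone: do not lift the cover farther open, and leave the bowl, cup, mould and brush where they are.

Things in the scene. Friction and masses are not known exactly. Their poses are not given: they have to be found in the camera images.
- machine: bench lining wheel: grey-green sheet-steel belt housing 260 (its x) x 600 (its y) x 120 mm high, fixed to the bench. Origin: centre of its underside, on the bench. -x is its front (robot side), z up. Wheel head (disc 220 mm across, top 150 mm above the bench, axis 170 mm to -y of the origin) at its right, belt cover at its left.
- cover (a joint): angle of the hinged belt cover (rad): 0 = shut flat, positive = open; starts 0.45 to 0.85. Stiff hinge (0.3 N m), stays where left. A rubber seal under the front edge holds the unlocked cover about 0.03 (5 mm at the edge) open; pressing it down to 0 at the fastener takes about 9 N, and there it meets a hard stop. Locked, it reads below 0.01.
- cover_hinge (a point): middle of the hinge line (the cover's far edge), on its underside; turns with the cover. Aluminium plate 200 x 240 x 4 mm: from here it reaches 200 mm along this point's -x (towards the robot) and 120 mm to each side along y (the hinge line); z is the normal of its upper face. Shut, the upper face is level, 127 mm above the bench.
- cover_edge (a point): middle of the cover's free (front) edge, on its upper face; axes as cover_hinge.
- slot (a point): fastener: dark disc 92 mm across, 6 mm proud of the cover's upper face, axis 150 mm from the hinge (50 mm from the free edge), mid-width. Across it runs a finger slot 34 mm wide, 74 long, 13 deep, with a flat floor and closed ends. This point: on the axis, level with the disc's top (133 mm above the bench when shut); x runs along the slot and turns with it, z points up out of the cover.
- fastener (a joint): turn of the fastener (rad): 0 = unlocked, slot parallel to the cover's front edge; grows clockwise seen from above to the stop at 1.571 = locked, slot pointing at the front edge. Starts 0 to 0.3; stays where left (0.1 N m). From about 1.0 its cam passes under a keeper, only while the cover is pressed down (below 0.01), else it is blocked; then it holds the cover down.
- bowl: ivory bowl, 156 mm across, 68 mm high, loose on the wheel head; origin at the centre of its underside. Leave alone.
- cup: small terracotta glaze cup, 60 mm across, 58 mm high, loose on the housing's deck between the cover and the wheel head; origin at the centre of its underside. Leave alone.
- mould: white plaster mould, 136 mm across, 78 mm high, loose on the bench to the left of the machine; origin at the centre of its underside. Leave alone.
- brush: wooden-handled brush, 200 mm long, lying loose on the bench to the left of the machine; origin at its middle, on the bench. Leave alone.

How it is judged:
By the outcome, as a careful person would: the job done as asked, in the order asked, and still so for the second after the job is handed in, with the robot touching nothing.
It also fails if it takes over 54 s, if anything falls off the work surface, if the arm or the gripper's body presses on something with over 40 N, if the wrist force passes 120 N, or if a joint passes its speed limit or range.

### The arm

A 7-joint arm with a two-finger parallel gripper is mounted at the origin on the work surface. World frame = base frame: x ahead of the robot, y to its left, z up, the work surface at z = 0. Lengths are in m, angles in rad, forces in N, time in s.
With the tool pointing down it reaches from about 0.4 to 0.85 m from the base axis. Payload 10.4 kg.
Tool frame: the origin (TCP) lies at the very end of the fingers, on their centre line; the grasp point (between the pads) lies 19 mm behind it (manip.grip_point_offset is the z of the grasp point in the tool frame, in m); z points along the fingers, y is the direction in which the jaws open and shut (so a half turn about z gives the same grasp; the last joint's range is limited). The gripper opens to 85 mm and grips with 20 to 120 N. Pads are 22 mm wide; open, the fingers measure 114 mm over their backs; the gripper's body (76 mm by 85 mm) begins 54 mm behind the grasp point. The pads swing forward as they close: fully open they stand 13 mm farther back than shut.
Start: joints at [1.1, 0.332, -0.065, 1.46, 0.022, 1.35, -0.088], TCP at [0.271, -0.563, 0.21] pointing down, gripper open.
Joint ranges: [-2.6, 2.6], [-0.5, 2.12], [-1.47, 1.34], [0.16, 2.42], [-1.27, 4.41], [0.06, 2.06], [-2.6, 2.6]. Speed limits (rad/s): [2.22, 2.22, 2.79, 2.79, 3.14, 3.14, 3.14].

### API

Orientations are given as a unit quaternion [x, y, z, w].
In Python, from workcell import manip, camera, get_calibration, hand_in gives the robot as it stands.
- The arm moves only by the shell command python3 -m pendant 'ROWS' [FORCE]. ROWS is JSON, a list of rows, each a list of 5 numbers: the shift along the tool's x, y, z in units of 40 mm (1.0 is 40 mm), then the turn about the tool's z in units of 6 degrees (1.0 is 6 degrees), then the closure, from 0 (fully open) to 1 (shut). A call has 1 to 5 rows; each row is the pose to reach, as a shift and turn from the pose commanded when the call began, along the tool's axes at that moment; what a row does not reach only later rows make up. A row lasts 1/8 s, in which the tool goes at most 62.5 mm and 10.7 degrees, less where a joint would pass 70% of its speed; a pose out of reach is approached as far as the arm can. A call with a gripper value outside its range is refused whole. The fingers move at their own pace and stop on an object; FORCE is the grip in N (left out, the last holds). Time passes only in rows, so rows that repeat a pose let the fingers close. It gives the time, the measured TCP pose, the force and the opening at its end, in the units of the state.
- manip.get_obs(): the state, without advancing time (a new reading comes with each control period).
- camera(name): name is "side" or "top" or "wrist"; returns (picture, depth): 384x512x3 uint8, red, green, blue; 384x512 float32, m along the optical axis (not along the pixel's ray), 0 where there is no reading.
- get_calibration(name): a dict with "vfov" (degrees; the focal length in pixels is half the picture's height over the tangent of half this angle, whatever the lens; pixels are square), "cx", "cy" (the principal point, pixels), "distortion" ([k1, k2, p1, p2, k3] as OpenCV has them; the pictures are not rectified), "position" and "rotation" of the camera in the world. Camera axes: x right, y down, z forward; pixel columns grow to the right and rows downward; lengths in m; the calibration is good to about 2 mm. A picture is of the moment at which its call begins: read the wrist's pose just before it. get_calibration takes no time and is no camera call; for the wrist camera it gives the pose at the moment of the call.
- hand_in(): hands the job in, once; it reports no verdict.
The state is a dict: "clock": time; "joint_pos": joint angles; "joint_velocities": joint speeds; "tau": joint torques, N m; "position": TCP position; "ee_rot": TCP orientation; "ft_force": force on the tool from outside, world axes, zero at the start; "torque": the same for the moment, N m; "grip_width": opening from 0.0 (shut) to 1.0 (fully open).
Only numpy, scipy, OpenCV 4.12 (cv2) and the standard library are available. Lean on these libraries where they do the work, as an engineer would, in place of code of your own. Each camera call takes 0.05 s, during which the arm holds its last target.

## Working session

There is one attempt and no reset: what is moved stays moved. The work goes in short steps, Python scripts to look and compute and a shell command to move; the robot and the scene stay as the last step left them, time stands still between calls to the robot, and variables do not carry over. Pictures are saved under pics/ and viewed, and the job is handed in when it is done.

```bash
ls; mkdir -p pics; python3 - <<'E'
from workcell import manip, camera, get_calibration
import cv2
o=manip.get_obs()
for k,v in o.items(): print(k,v)
for n in ("side","top","wrist"):
    c=get_calibration(n); print(n,c)
    p,d=camera(n); cv2.imwrite(f"pics/{n}0.png",p[:,:,::-1])
    import numpy as np; np.savez(f"pics/{n}0.npz",p=p,d=d)
E
```

```text
pics
clock 0.0
joint_pos [ 1.10037933  0.33286348 -0.0646901   1.46096616  0.0215858   1.34989088
 -0.08851348]
joint_velocities [-2.29427762e-03 -5.07101099e-04 -1.25784447e-04  4.47067920e-04
  5.01442728e-05 -8.27924410e-04  1.53105255e-04]
tau [-3.70087519e-04 -6.25445580e+01  4.89048916e-02 -3.91598403e+01
  1.60476915e-02  1.01400999e-02 -5.29173053e-05]
position [ 0.27043702 -0.56300098  0.20880931]
ee_rot [ 9.75037290e-01  2.22040017e-01 -1.86669394e-04 -6.91772823e-04]
ft_force [0.42785238 0.50382252 0.51897947]
torque [0.01079325 0.03622072 0.02685061]
grip_width 0.9987547593074562
side {'vfov': 48.87967058224049, 'cx': 256.57402933512225, 'cy': 186.66469928674613, 'distortion': array([0.02583382, 0.        , 0.        , 0.        , 0.        ]), 'position': array([-0.09319515,  0.82574967,  0.92998843]), 'rotation': array([-0.27549912,  0.86021492, -0.40597672,  0.13897276])}
top {'vfov': 53.36818748152894, 'cx': 256.777024576678, 'cy': 185.40333484158867, 'distortion': array([-0.0889854,  0.       ,  0.       ,  0.       ,  0.       ]), 'position': array([0.45300132, 0.03891499, 1.12634798]), 'rotation': array([ 0.71020362, -0.70292703,  0.03588874, -0.0147104 ])}
wrist {'vfov': 59.98889341824925, 'cx': 263.1944108364027, 'cy': 190.14187312638688, 'distortion': array([-0.06229951,  0.        ,  0.        ,  0.        ,  0.        ]), 'position': array([ 0.32971153, -0.53435536,  0.37265496]), 'rotation': array([ 0.83920688, -0.52785397, -0.07070055,  0.11001556])}
```

View pics/side0.png

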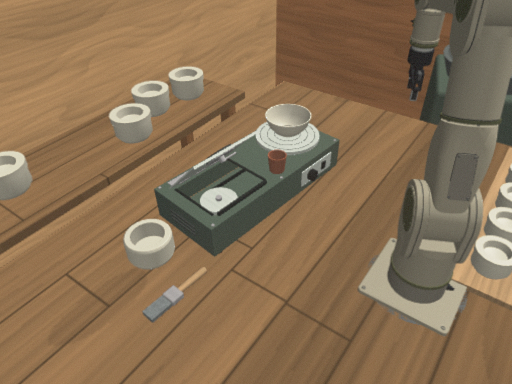

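View pics/top0.png

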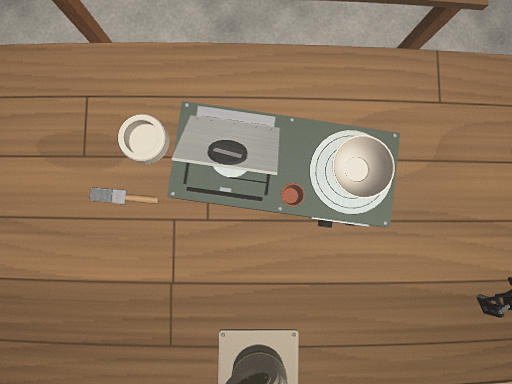

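View pics/wrist0.png

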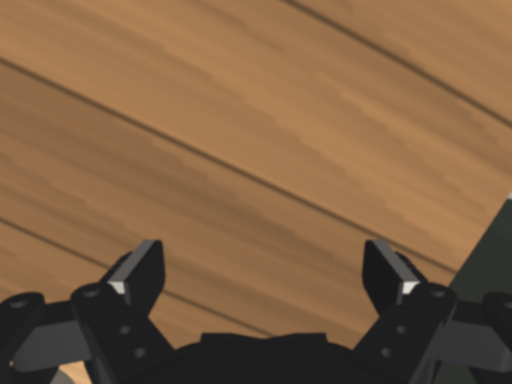

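The top view shows the housing's deck corners near (184,102), (399,133), (389,226) and (168,195). The open cover has its front edge from (172,160) to (280,174), and the dark fastener disc is at (228,152). The cup is at (292,194), the bowl at (362,167), the mould at (143,138) and the brush at (122,196). Next I'll measure these.

```bash
cat > h.py <<'E'
import numpy as np, cv2
from scipy.spatial.transform import Rotation as R
from workcell import manip, camera, get_calibration
def K(c,H=384):
    f=H/2/np.tan(np.radians(c['vfov'])/2); return np.array([[f,0,c['cx']],[0,f,c['cy']],[0,0,1.]])
def rays(c,uv):
    n=cv2.undistortPoints(np.array(uv,float).reshape(-1,1,2),K(c),c['distortion']).reshape(-1,2)
    return np.c_[n,np.ones(len(n))]
def pts(c,uv,d):
    return rays(c,uv)*np.array(d).reshape(-1,1)@R.from_quat(c['rotation']).as_matrix().T+c['position']
def onplane(c,uv,z):
    r=rays(c,uv)@R.from_quat(c['rotation']).as_matrix().T
    return c['position']+r*((z-c['position'][2])/r[:,2])[:,None]
def proj(c,P):
    Rm=R.from_quat(c['rotation']).as_matrix()
    q=(np.atleast_2d(P)-c['position'])@Rm
    return cv2.projectPoints(q.reshape(-1,1,3),np.zeros(3),np.zeros(3),K(c),c['distortion'])[0].reshape(-1,2)
E
python3 - <<'E'
from h import *
z=np.load('pics/top0.npz');p,d=z['p'],z['d'];c=get_calibration('top')
print('deck corners',onplane(c,[(184,101.5),(399,132.5),(389,226.5),(168,195)],.12).round(4))
im=cv2.resize(p[90:240,80:420,::-1],None,fx=2.35,fy=2.35,interpolation=cv2.INTER_CUBIC);cv2.imwrite('pics/topcrop.png',im)
# cover plane from depth
m=np.zeros(d.shape,np.uint8);cv2.fillPoly(m,[np.array([(190,128),(272,138),(272,168),(180,155)])],1)
cv2.ellipse(m,(228,152),(24,17),0,0,360,0,-1)
v,u=np.nonzero((m>0)&(d>0));P=pts(c,np.c_[u,v],d[v,u])
m0=P.mean(0);n=np.linalg.svd(P-m0)[2][2];n*=np.sign(n[2]);res=(P-m0)@n
k=abs(res)<.004;P=P[k];m0=P.mean(0);n=np.linalg.svd(P-m0)[2][2];n*=np.sign(n[2])
print('n',n,'tilt',np.arccos(n[2]),'az',np.degrees(np.arctan2(n[1],n[0])),'rms',((P-m0)@n).std(),k.mean(),m0)
Rm=R.from_quat(c['rotation']).as_matrix()
for uv in [(172,160),(280,174),(228,152),(195,121),(278,131)]:
    r=Rm@rays(c,[uv])[0];t=n@(m0-c['position'])/(n@r);print(uv,(c['position']+t*r).round(4),d[uv[1],uv[0]])
E
```

```text
deck corners [[ 0.7493  0.207   0.12  ]
 [ 0.6751 -0.3794  0.12  ]
 [ 0.4189 -0.3467  0.12  ]
 [ 0.4973  0.2426  0.12  ]]
n [ 0.7257133  -0.09511844  0.68139026] tilt 0.8211358964588612 az -7.467129271681618 rms 0.0008829203830324282 1.0 [0.61364919 0.07966888 0.21479931]
(172, 160) [0.5684 0.2033 0.2803] 1.1247046
(280, 174) [ 0.5403 -0.0381  0.2765] 1.011971
(228, 152) [0.5951 0.081  0.2347] 0.9127384
(195, 121) [0.6897 0.1723 0.1468] 0.9890196
(278, 131) [ 0.6678 -0.0448  0.1397] 1.0002354
```

View pics/topcrop.png

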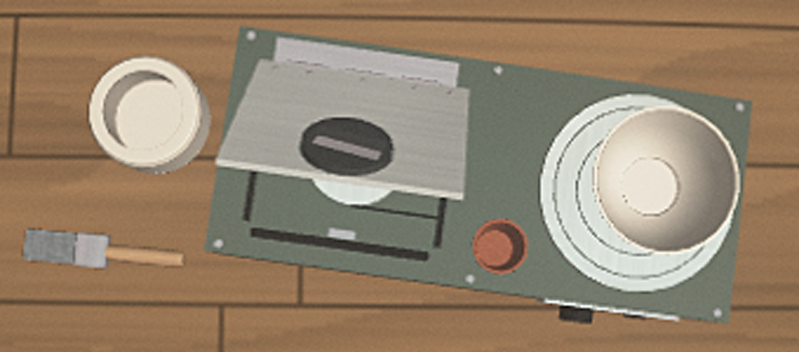

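```bash
cat >> h.py <<'E'
# machine axes
YAW=np.radians(-7.3)
MX=np.array([np.cos(YAW),np.sin(YAW)]);MY=np.array([-MX[1],MX[0]])
H=np.array([.690,.065])
def M(d,l): return H-d*MX+l*MY
def go(x,y,z,yaw=None):
    "units to world target; yaw = wanted azimuth of tool y, deg"
    o=manip.get_obs();Rm=R.from_quat(o['ee_rot']).as_matrix()
    s=Rm.T@(np.array([x,y,z])-o['position'])/.04
    cur=np.degrees(np.arctan2(Rm[1,1],Rm[0,1]))
    t=None if yaw is None else (cur-yaw)/6
    print('shift',s.round(2),'cur yaw',round(cur,1),'turn',t)
E
python3 -m pendant '[[0,0,-1.5,-1.7,1],[0,0,-3,-3.4,1],[0,0,-3.8,-5.1,1],[0,0,-3.8,-6.8,1],[0,0,-3.8,-8.5,1]]' 60
python3 - <<'E'
from h import *
print(M(.105,.07)); go(*M(.105,.07),.36,82.7); print(manip.get_obs()['joint_pos'])
E
```

```text
clock: 0.78
position: [0.2707, -0.5634, 0.3617]
ee_rot: [0.783, 0.622, -0.0, 0.0]
ft_force: [-0.3, -0.2, -0.2]
grip_width: 0.0
[0.59474561 0.14777439]
shift [19.15  3.89  0.04] cur yaw -13.0 turn -15.950508194358553
[ 1.17092536  0.31316338 -0.16731098  1.17427674  0.05150354  1.65793878
  0.78916181]
```

```bash
python3 -m pendant '[[1.4,0.3,0,-1.6,1],[2.8,0.6,0,-3.2,1],[4.2,0.9,0,-4.8,1],[5.6,1.2,0,-6.4,1],[7,1.5,0,-8,1]]' 60
python3 - <<'E'
from h import *
go(*M(.105,.07),.36,82.7); print(manip.get_obs()['joint_pos'])
E
```

```text
clock: 1.4
position: [0.3941, -0.3029, 0.3615]
ee_rot: [0.462, 0.887, -0.0, 0.0]
ft_force: [0.5, -0.1, -0.1]
grip_width: 0.0
shift [ 6.36 10.57  0.03] cur yaw 35.0 turn -7.955330195081935
[ 0.97788421  0.03386882 -0.42418804  1.49884765  0.01428421  1.61184368
  1.16480499]
```

```bash
python3 -m pendant '[[0.7,1.2,0,-1.6,1],[1.4,2.4,0,-3.2,1],[2.1,3.5,0,-4.8,1],[2.8,4.7,0,-6.4,1],[3.5,5.9,0,-8,1]]' 60
python3 - <<'E'
from h import *
go(*M(.105,.07),.36,82.7); print(manip.get_obs()['joint_pos'])
E
```

```text
clock: 2.02
position: [0.5085, -0.0539, 0.3616]
ee_rot: [0.062, 0.998, -0.0, 0.0]
ft_force: [0.4, 0.7, -0.1]
grip_width: 0.001
shift [-1.52  5.27  0.04] cur yaw 82.9 turn 0.04020008401523967
[ 0.67890592  0.09208382 -0.71029542  1.45396891  0.06053736  1.61744864
  1.42114397]
```

```bash
python3 -m pendant '[[-0.4,1.4,0,0,1],[-0.8,2.8,0,0,1],[-1.2,4.2,0,0,1],[-1.5,5.25,0,0,1],[-1.5,5.25,0,0,1]]' 60
python3 - <<'E'
from h import *
go(*M(.105,.07),.30,82.7); print(manip.get_obs()['joint_pos'])
p,d=camera('side');cv2.imwrite('pics/side1.png',p[:,:,::-1])
E
```

```text
clock: 2.65
position: [0.5941, 0.1492, 0.3603]
ee_rot: [0.061, 0.998, 0.001, -0.001]
ft_force: [-0.2, -0.1, -0.2]
grip_width: -0.006
shift [-0.03 -0.04  1.51] cur yaw 83.0 turn 0.04951001843380235
[ 0.2618342   0.38198139 -0.83133356  1.1848544   0.27821043  1.68887621
  0.94972026]
```

View pics/side1.png

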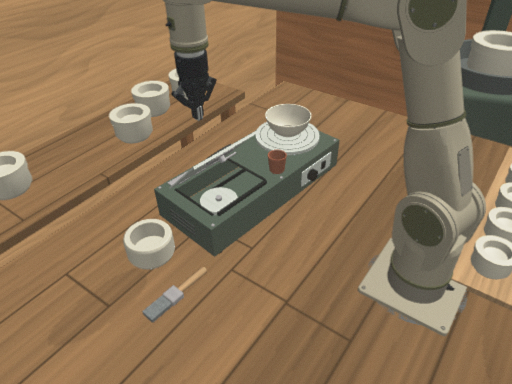

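The tip (200,118) is above and behind the cover's raised edge, which runs from (175,182) to (235,153). Now I'll push down along the arc, off to the side of the disc.

```bash
python3 -m pendant '[[0,0,1.2,0,1],[0,0,2.1,0,1],[0.1,0,2.7,0,1],[0.35,0,3.25,0,1],[0.6,0,3.7,0,1]]' 60
python3 -m pendant '[[0.2,0,0.4,0,1],[0.4,0,0.8,0,1],[0.55,0,1.2,0,1],[0.7,0,1.5,0,1],[0.8,0,1.7,0,1]]' 60
python3 - <<'E'
from h import *
print(manip.get_obs()['joint_pos'])
p,d=camera('side');cv2.imwrite('pics/side2.png',p[:,:,::-1])
E
```

```text
clock: 3.32
position: [0.5705, 0.1462, 0.213]
ee_rot: [0.065, 0.998, -0.001, 0.0]
ft_force: [0.3, 0.2, 1.1]
grip_width: -0.001
clock: 3.95
position: [0.5387, 0.1519, 0.145]
ee_rot: [0.064, 0.998, -0.0, -0.0]
ft_force: [0.1, -0.6, 0.3]
grip_width: -0.001
[ 0.34330597  0.34819797 -0.83926377  1.68645272  0.27312554  1.22954696
  0.88348254]
```

View pics/side2.png

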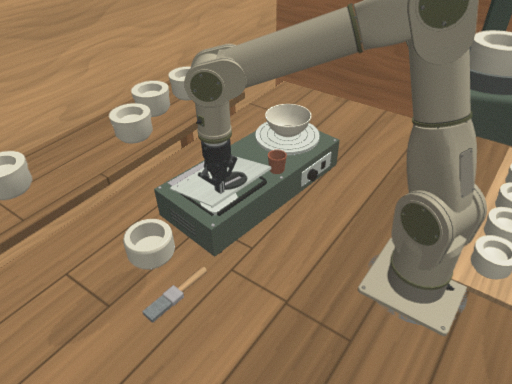

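The cover is nearly flat, with its front edge around (165,190) to (255,178), and the tip is on it. I'll finish the push, then lift off and look.

```bash
python3 -m pendant '[[0.1,0,0.2,0,1],[0.1,0,0.35,0,1],[0.1,0,0.45,0,1],[0.1,0,0.45,0,1]]' 60
python3 -m pendant '[[0,0,-1.2,0,1],[0.4,0,-2.4,0,1],[1.4,0,-3.2,0,1],[2.6,0,-3.8,0,1],[3.8,0,-4,0,1]]' 60
python3 - <<'E'
from h import *
c=get_calibration('wrist')
for n in('top','wrist'):
    p,d=camera(n);cv2.imwrite(f'pics/{n}3.png',p[:,:,::-1]); np.savez(f'pics/{n}3.npz',p=p,d=d)
import pickle;pickle.dump(c,open('pics/w3.pkl','wb'))
E
```

```text
clock: 4.5
position: [0.5349, 0.1528, 0.1273]
ee_rot: [0.064, 0.998, -0.0, -0.0]
ft_force: [0.3, -0.5, -0.4]
grip_width: -0.001
clock: 5.12
position: [0.3834, 0.1733, 0.289]
ee_rot: [0.064, 0.998, 0.0, 0.001]
ft_force: [-0.1, -0.4, 0.8]
grip_width: -0.002
```

View pics/top3.png

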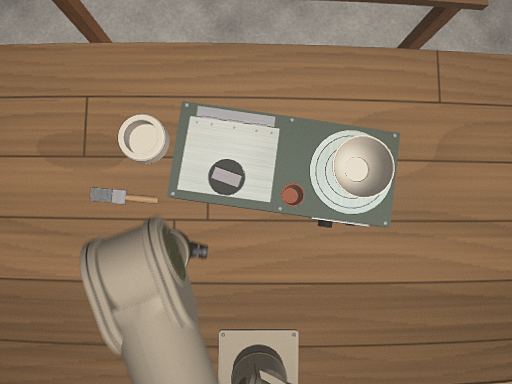

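View pics/wrist3.png

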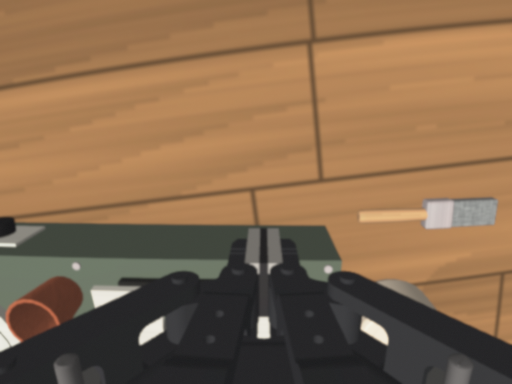

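In the top view the cover is shut, with its corners near (192,118), (279,129), (271,201) and (178,190). The disc is at (227,177) with the pinkish slot inside it, and the cup, bowl, mould and brush haven't moved. I'll measure the slot next.

```bash
cat > slot.py <<'E'
from h import *
import sys
def meas(n):
    z=np.load(f'pics/top{n}.npz');p,d=z['p'].astype(int),z['d'];c=get_calibration('top')
    S=4;im=cv2.resize(z['p'][150:206,195:260],None,fx=S,fy=S,interpolation=cv2.INTER_CUBIC)
    g=im.max(2);cv2.imwrite(f'pics/slot{n}.png',cv2.resize(im[:,:,::-1],None,fx=2,fy=2))
    full=lambda q:(np.array(q,float)+.5)/S-.5+[195,150]
    dark=(g<95).astype(np.uint8)
    cs,_=cv2.findContours(dark,cv2.RETR_EXTERNAL,2);k=max(cs,key=cv2.contourArea);hull=cv2.convexHull(k)
    W=onplane(c,full(hull.reshape(-1,2)),.133)
    (cx,cy),r=cv2.minEnclosingCircle(W[:,:2].astype(np.float32));e=cv2.fitEllipse(W[:,:2].astype(np.float32))
    print('disc',(cx,cy),r,'ellipse',e)
    mk=np.zeros_like(dark);cv2.fillPoly(mk,[hull],1);inner=cv2.erode(mk,np.ones((13,13)))&(1-dark)
    cs,_=cv2.findContours(inner,cv2.RETR_EXTERNAL,2);k=max(cs,key=cv2.contourArea)
    W=onplane(c,full(k.reshape(-1,2)),.120)[:,:2].astype(np.float32)
    (sx,sy),(a,b),an=cv2.minAreaRect(W);box=cv2.boxPoints(((sx,sy),(a,b),an))
    e1,e2=box[1]-box[0],box[2]-box[1];L=e1 if np.hypot(*e1)>np.hypot(*e2) else e2
    print('slot floor',(sx,sy),(a,b),'az',np.degrees(np.arctan2(L[1],L[0]))%180)
    m=np.zeros(d.shape,np.uint8);cv2.fillPoly(m,[np.array([(197,125),(272,135),(265,195),(185,186)])],1);cv2.circle(m,(227,177),22,0,-1)
    v,u=np.nonzero((m>0)&(d>0));P=pts(c,np.c_[u,v],d[v,u]);m0=P.mean(0);nn=np.linalg.svd(P-m0)[2][2];nn*=np.sign(nn[2])
    t=-(nn[:2]@MX)/nn[2];print('cover angle',-t, 'mean',m0,'rms',((P-m0)@nn).std())
    print('z disc top',np.median([pts(c,[(x,y)],[d[y,x]])[0,2] for x,y in [(212,172),(240,183),(225,163),(228,190)]]), 'z floor',pts(c,[(227,177)],[d[177,227]])[0])
    print('corners',onplane(c,[(192,117.5),(279.5,128.5),(271.5,201.5),(178.5,190)],.13).round(4)[:,:2])
meas(sys.argv[1])
E
python3 slot.py 3; python3 -c "
from h import *
print(manip.get_obs()['position'],manip.get_obs()['joint_pos'])"
```

```text
disc (0.5461165308952332, 0.08941195160150528) 0.04721918702125549 ellipse ((0.5464714169502258, 0.0894629955291748), (0.09283531457185745, 0.09340159595012665), 66.15802764892578)
slot floor (0.5475863218307495, 0.0902009904384613) (0.07822339981794357, 0.03460434451699257) az 71.26078
cover angle 0.1224549831434896 mean [0.60247313 0.07907988 0.13799855] rms 0.001715537118362808
z disc top 0.1483253532770013 z floor [0.54517169 0.08718159 0.13631264]
corners [[ 0.7031  0.1828]
 [ 0.6768 -0.0496]
 [ 0.4829 -0.0295]
 [ 0.5103  0.2134]]
[0.38163332 0.17421406 0.28974589] [ 0.50152965 -0.18823627 -0.89440425  1.78814317 -0.14150041  1.46907411
  1.07562758]
```

View pics/slot3.png

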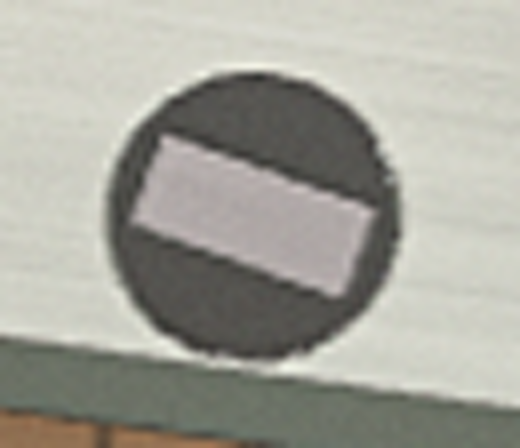

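```bash
python3 - <<'E'
from h import *
c=get_calibration('top')
z=np.load('pics/top3.npz');d=z['d']
def Z(u,v): 
    w=d[v-1:v+2,u-1:u+2];return pts(c,[(u,v)],[np.median(w)])[0].round(4)
for n,l in dict(deck=[(290,140),(310,215),(175,185),(287,165)],bench=[(120,220),(300,260),(60,150)],cover=[(200,125),(270,135),(190,150),(270,160),(185,185),(262,195),(225,198)],disc=[(212,172),(240,183),(225,163),(228,190)]).items():
    for q in l: print(n,q,Z(*q))
E
```

```text
deck (290, 140) [ 0.6479 -0.0786  0.1214]
deck (310, 215) [ 0.4485 -0.1325  0.1196]
deck (175, 185) [0.524  0.2249 0.1194]
deck (287, 165) [ 0.5805 -0.0707  0.1215]
bench (120, 220) [ 0.4273  0.4074 -0.0006]
bench (300, 260) [ 0.3156 -0.1235  0.0007]
bench (60, 150) [ 0.6341  0.5989 -0.0007]
cover (200, 125) [0.6832 0.1612 0.1294]
cover (270, 135) [ 0.6588 -0.0244  0.1302]
cover (190, 150) [0.6144 0.1845 0.1392]
cover (270, 160) [ 0.5908 -0.0243  0.1387]
cover (185, 185) [0.5222 0.1938 0.1487]
cover (262, 195) [ 0.4987 -0.0037  0.1493]
cover (225, 198) [0.4912 0.0925 0.1193]
disc (212, 172) [0.5569 0.1256 0.1446]
disc (240, 183) [0.5287 0.053  0.1519]
disc (225, 163) [0.5804 0.0924 0.1468]
disc (228, 190) [0.5102 0.0832 0.1558]
```

The depth says the cover is still about 0.12 rad open (z 0.149 near its edge), even though the fingertip went down to z 0.127. It may have sprung back off the seal when I lifted quickly, so I'll check the side view and push again slowly.

```bash
sed -i 's/^H=.*/H=np.array([.691,.068])/' h.py; python3 - <<'E'
from h import *
go(*M(.15,.075),.24,82.7);go(*M(.15,.075),.165,82.7)
p,d=camera('side');cv2.imwrite('pics/side3.png',cv2.resize(p[120:260,130:370,::-1],None,fx=3,fy=3,interpolation=cv2.INTER_CUBIC))
E
```

```text
shift [-4.25  0.22  1.27] cur yaw 82.8 turn 0.02395163799996188
shift [-4.24  0.22  3.14] cur yaw 82.8 turn 0.02395163799996188
```

View pics/side3.png

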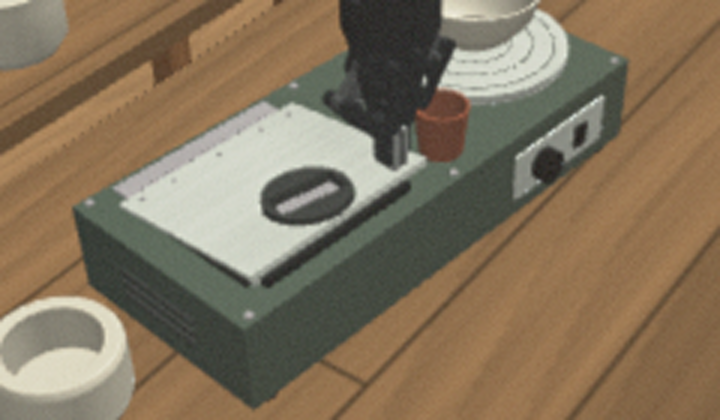

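The side view confirms it: there's a dark gap under the front edge, around (340,235) in the crop, so the cover is still slightly open. I'll push again slowly and watch the force.

```bash
python3 -m pendant '[[-1.3,0.1,0.2,0,1],[-2.6,0.2,0.5,0,1],[-3.7,0.2,0.9,0,1],[-4.25,0.2,1.8,0,1],[-4.25,0.2,3,0,1]]' 60
python3 -m pendant '[[0,0,0.15,0,1],[0,0,0.3,0,1],[0,0,0.45,0,1]]'
python3 -m pendant '[[0,0,0.15,0,1],[0,0,0.3,0,1],[0,0,0.3,0,1]]'
python3 -m pendant '[[0,0,0.1,0,1],[0,0,0.2,0,1],[0,0,0.2,0,1]]'
```

```text
clock: 5.9
position: [0.5561, 0.1581, 0.1652]
ee_rot: [0.065, 0.998, 0.001, -0.0]
ft_force: [-0.1, -0.0, -1.1]
grip_width: 0.0
clock: 6.28
position: [0.5548, 0.1588, 0.151]
ee_rot: [0.064, 0.998, 0.0, 0.001]
ft_force: [1.0, 0.5, -0.2]
grip_width: -0.001
clock: 6.65
position: [0.5537, 0.1583, 0.1373]
ee_rot: [0.064, 0.998, -0.0, -0.0]
ft_force: [-0.5, -0.3, 0.2]
grip_width: -0.002
clock: 7.02
position: [0.5537, 0.1584, 0.1292]
ee_rot: [0.064, 0.998, -0.0, -0.0]
ft_force: [-0.1, -0.4, 0.1]
grip_width: -0.003
```

```bash
python3 - <<'E'
from h import *
p,d=camera('side');cv2.imwrite('pics/side4.png',cv2.resize(p[120:260,130:370,::-1],None,fx=3,fy=3,interpolation=cv2.INTER_CUBIC))
E
```

```text
(no output)
```

View pics/side4.png

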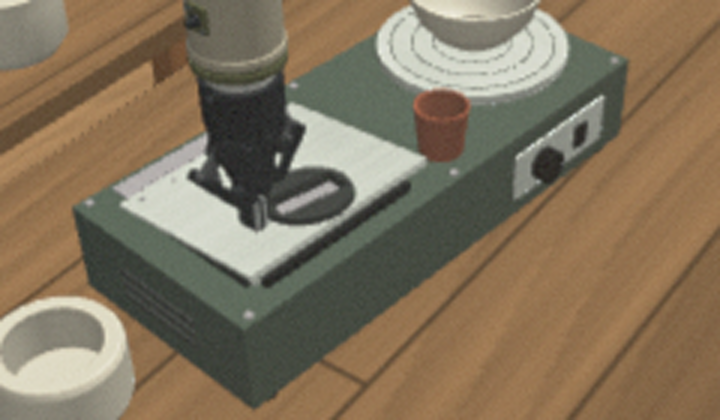

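```bash
python3 - <<'E'
from h import *
for n in('side','top'):
    c=get_calibration(n); o=manip.get_obs();uv=proj(c,o['position'])[0]; print(n,uv,((uv-[130,120])*3))
    p,d=camera(n); u,v=uv.round().astype(int)
    print(pts(c,[(216,192)],[d[192,216]]) if n=='side' else '')
    print(np.round(d[v-6:v+7:2,u-6:u+7:2],3))
    cv2.imwrite(f'pics/{n}5.png',cv2.resize(cv2.circle(p[:,:,::-1].copy(),(u,v),2,(0,0,255),1)[v-60:v+60,u-80:u+80],None,fx=4,fy=4))
E
```

```text
side [215.05533558 200.77499933] [255.16600674 242.32499798]
[[0.54350128 0.16168933 0.16963829]]
[[1.216 1.219 1.187 1.191 1.193 1.209 1.204]
 [1.207 1.209 1.207 1.207 1.201 1.2   1.201]
 [1.201 1.199 1.196 1.199 1.198 1.197 1.195]
 [1.193 1.193 1.191 1.19  1.188 1.186 1.181]
 [1.188 1.181 1.183 1.179 1.179 1.178 1.18 ]
 [1.178 1.18  1.179 1.176 1.174 1.171 1.17 ]
 [1.172 1.17  1.167 1.168 1.165 1.163 1.166]]
top [199.9016574  173.60811691] [209.70497219 160.82435073]

[[0.566 0.566 0.568 0.569 0.568 0.57  0.573]
 [0.564 0.565 0.565 0.565 0.567 0.569 0.568]
 [0.56  0.564 0.564 0.565 0.564 0.566 0.567]
 [0.562 0.561 0.562 0.561 0.564 0.565 0.565]
 [0.56  0.56  0.56  0.561 0.562 0.561 0.563]
 [0.558 0.559 0.557 0.559 0.56  0.56  0.561]
 [0.558 0.558 0.557 0.556 0.558 0.557 0.558]]
```

View pics/side5.png

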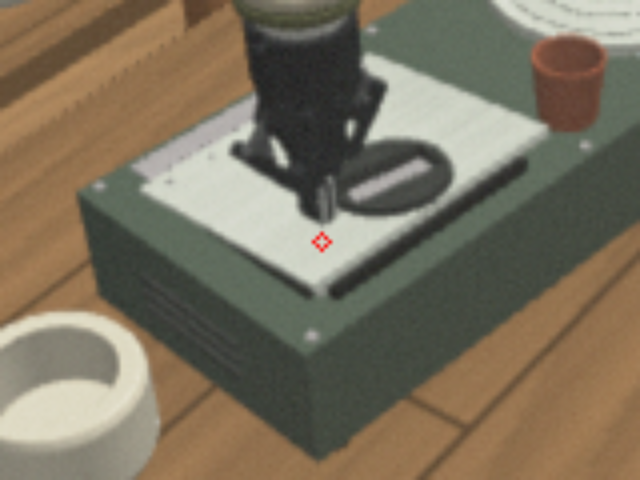

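View pics/top5.png

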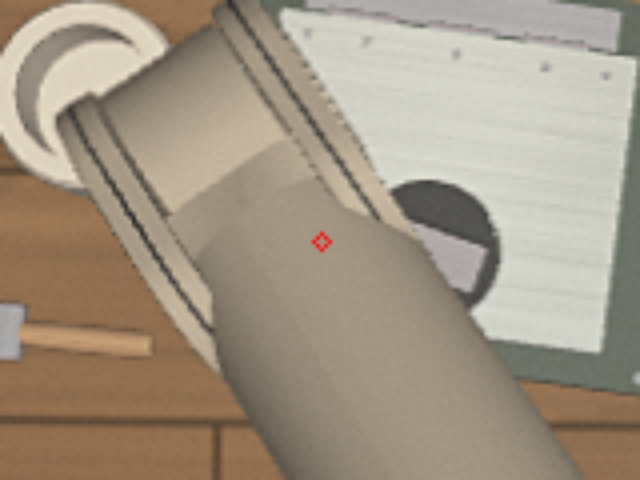

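The visible fingertip ends about 5 px, or 15–20 mm, above the projected TCP. So the real tip is shorter than the reported TCP, and that's why I felt no force. From here I'll go down by contact force.

```bash
python3 -m pendant '[[0.1,0,0.1,0,1],[0.3,0,0.2,0,1],[0.4,0,0.3,0,1]]'
python3 -m pendant '[[0,0,0.1,0,1],[0,0,0.2,0,1],[0,0,0.2,0,1]]'
python3 -m pendant '[[0,0,0.1,0,1],[0,0,0.1,0,1]]'
```

```text
clock: 7.55
position: [0.5373, 0.1607, 0.1173]
ee_rot: [0.064, 0.998, -0.0, -0.0]
ft_force: [-0.1, -0.4, 0.4]
grip_width: -0.0
clock: 7.92
position: [0.538, 0.1606, 0.1093]
ee_rot: [0.064, 0.998, 0.0, -0.0]
ft_force: [-0.4, -0.5, 1.1]
grip_width: -0.002
clock: 8.18
position: [0.5381, 0.1606, 0.1056]
ee_rot: [0.064, 0.998, -0.0, 0.0]
ft_force: [-1.4, 0.0, 4.3]
grip_width: -0.002
```

```bash
python3 -m pendant '[[0,0,0.1,0,1],[0,0,0.1,0,1]]'
python3 -m pendant '[[0,0,-0.1,0,1],[0,0,-0.2,0,1],[0,0,-0.3,0,1],[0,0,-0.5,0,1],[0,0,-0.9,0,1]]'
python3 -m pendant '[[0,0,-1.2,0,1],[0.6,0,-2.3,0,1],[1.6,0,-2.9,0,1],[2.8,0,-3.2,0,1],[4,0,-3.2,0,1]]'
python3 - <<'E'
from h import *
for n in('top','side'):
    p,d=camera(n); np.savez(f'pics/{n}6.npz',p=p,d=d)
    cv2.imwrite(f'pics/{n}6.png',p[:,:,::-1])
E
python3 slot.py 6
```

```text
clock: 8.43
position: [0.5384, 0.1608, 0.1047]
ee_rot: [0.064, 0.998, -0.001, 0.001]
ft_force: [-15.4, -6.0, 35.6]
grip_width: 0.002
clock: 9.05
position: [0.5377, 0.1604, 0.1379]
ee_rot: [0.064, 0.998, -0.0, -0.0]
ft_force: [-0.5, -0.1, -0.2]
grip_width: -0.007
clock: 9.68
position: [0.3783, 0.1822, 0.2668]
ee_rot: [0.064, 0.998, 0.0, 0.001]
ft_force: [-0.8, 0.3, 0.3]
grip_width: 0.002
disc (0.5438419580459595, 0.08843953162431717) 0.04684707894921303 ellipse ((0.5437650084495544, 0.08882240206003189), (0.09108159691095352, 0.09287574887275696), 100.20454406738281)
slot floor (0.5449856519699097, 0.08952976018190384) (0.07757297903299332, 0.03659214824438095) az 70.6308
cover angle 0.028327106169699953 mean [0.60346045 0.07953839 0.12940646] rms 0.0018052509319966966
z disc top 0.13967210851953443 z floor [0.54600393 0.08761741 0.1273732 ]
corners [[ 0.7031  0.1828]
 [ 0.6768 -0.0496]
 [ 0.4829 -0.0295]
 [ 0.5103  0.2134]]
```

View pics/top6.png

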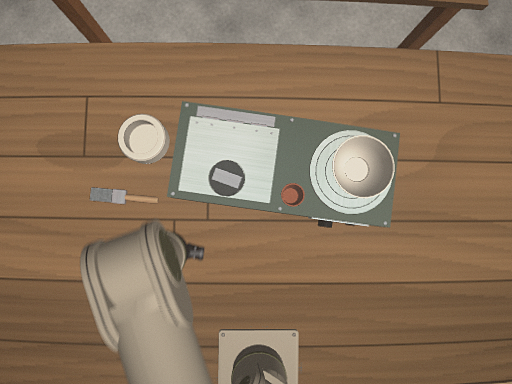

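View pics/slot6.png

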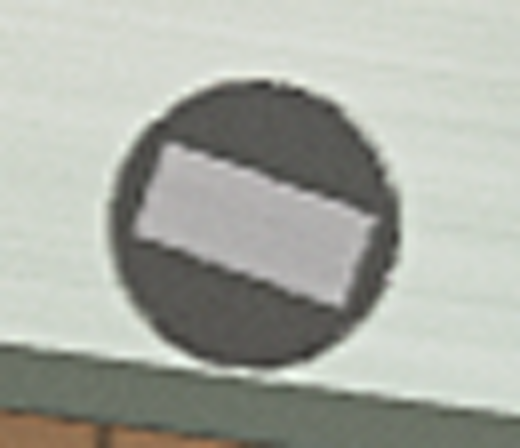

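Now the cover is shut on its seal (0.028 rad). The hard stop came at TCP z ≈ 0.105, so the closed tip is about 22 mm behind the TCP. I'll check the tip's lateral offset with the wrist and top views, and set the jaw opening for the two-finger turn on the way.

```bash
python3 -m pendant '[[0,0,0,0,0.6],[0,0,0,0,0.6],[0,0,0,0,0.6]]' 60
python3 - <<'E'
from h import *
o=manip.get_obs();print(o['joint_pos'])
Rm=R.from_quat(o['ee_rot']).as_matrix()
for n in('wrist','top'):
    c=get_calibration(n);P=o['position']-np.outer([0,.02,.03],Rm[:,2]);uv=proj(c,P)
    print(n,uv.round(1))
    p,d=camera(n);p=p[:,:,::-1].copy()
    for q in uv: cv2.circle(p,tuple(q.round().astype(int)),2,(0,0,255),1)
    if n=='top':u,v=uv[0].astype(int);p=cv2.resize(p[v-40:v+40,u-50:u+50],None,fx=6,fy=6)
    cv2.imwrite(f'pics/{n}7.png',p)
    if n=='wrist':
        np.savez('pics/wrist7.npz',p=p,d=d)
E
```

```text
clock: 10.15
position: [0.3797, 0.181, 0.2653]
ee_rot: [0.064, 0.998, 0.001, -0.001]
ft_force: [-0.1, -0.3, 0.2]
grip_width: 0.403
[ 0.60846131 -0.18928477 -1.00304785  1.82364155 -0.16339454  1.4235926
  1.08058401]
wrist [[261.9 229.7]
 [261.8 245.6]
 [261.7 255.1]]
top [[181.3 244.9]
 [179.8 245.6]
 [179.  246. ]]
```

View pics/wrist7.png

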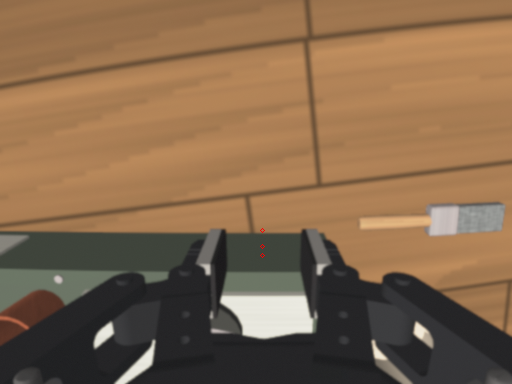

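View pics/top7.png

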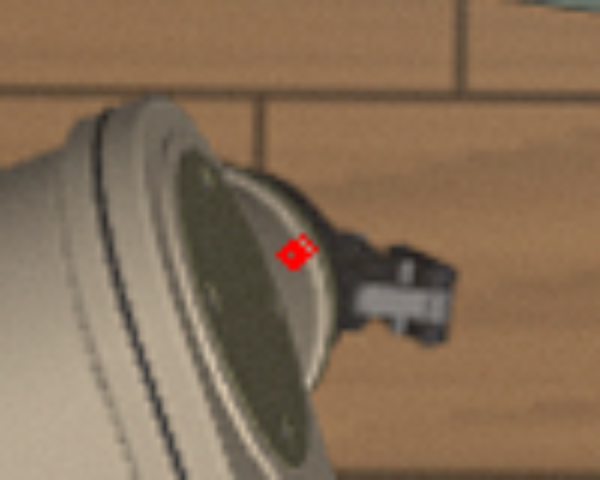

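```bash
python3 - <<'E'
from h import *
o=manip.get_obs();Rm=R.from_quat(o['ee_rot']).as_matrix();c=get_calibration('wrist')
print('cam in tool',Rm.T@(c['position']-o['position']), 'axis',Rm.T@R.from_quat(c['rotation']).as_matrix()[:,2])
d=np.load('pics/wrist7.npz')['d']
v,u=np.nonzero((d>0)&(d<.35));P=(pts(c,np.c_[u,v],d[v,u])-o['position'])@Rm
k=P[:,2]>-.06
for lo in np.arange(-.06,.02,.005):
    s=(P[:,2]>lo)&(P[:,2]<=lo+.005)
    if s.sum()>3:
        Q=P[s];print(round(lo,3),s.sum(),'x',Q[:,0].min().round(4),Q[:,0].max().round(4),'y',np.percentile(Q[:,1],[0,100]).round(4),'inner',Q[Q[:,1]<0,1].max(initial=-9).round(4),Q[Q[:,1]>0,1].min(initial=9).round(4))
for q in [(215,232),(220,235),(224,238),(207,250),(304,235),(312,232),(210,280)]: print(q,d[q[1],q[0]],((pts(c,[q],[d[q[1],q[0]]])-o['position'])@Rm).round(4))
E
```

```text
cam in tool [ 0.06551824  0.00051995 -0.16376319] axis [-0.25907991  0.00115993  0.96585519]
-0.06 980 x -0.0113 0.0119 y [-0.023   0.0243] inner -0.0162 0.0174
-0.055 479 x -0.011 0.0119 y [-0.0298  0.0314] inner -0.0162 0.0174
-0.05 539 x -0.011 0.0119 y [-0.03    0.0311] inner -0.0161 0.0174
-0.045 473 x -0.0111 0.0118 y [-0.0299  0.0313] inner -0.0162 0.0174
-0.04 413 x -0.0108 0.0116 y [-0.0301  0.0311] inner -0.0162 0.0174
-0.035 395 x -0.0109 0.0115 y [-0.03    0.0311] inner -0.0162 0.0175
-0.03 253 x -0.0109 0.0113 y [-0.0278  0.0292] inner -0.0161 0.0177
-0.025 44 x -0.007 0.0103 y [-0.0186  0.0181] inner -0.0162 0.0178
(215, 232) 0.14244321 [[ 0.0113 -0.02   -0.0308]]
(220, 235) 0.14064436 [[ 0.0107 -0.0176 -0.0328]]
(224, 238) 0.14409974 [[ 0.0081 -0.0163 -0.0299]]
(207, 250) 0.12517858 [[ 0.0113 -0.0206 -0.0487]]
(304, 235) 0.13966168 [[ 0.0111  0.0178 -0.0338]]
(312, 232) 0.14381088 [[ 0.0107  0.0218 -0.0296]]
(210, 280) 0.11558463 [[ 0.0052 -0.018  -0.0602]]
```

In the wrist view the finger ends reach about v=230, where the TCP projects. The depth is more exact: at this opening the two fingertips end 27 mm behind the TCP, span about 62 mm along y and are 22 mm wide, centred on the tool axis. That fits the 74 x 34 slot. The slot axis is at about (0.5435, 0.0885) and its azimuth is about 70.6°.

```bash
python3 - <<'E'
from h import *
go(.5435,.0885,.18,70.6)
E
```

```text
shift [-4.37 -1.77  2.12] cur yaw 82.7 turn 2.010208243670178
```

```bash
python3 -m pendant '[[-1.2,-0.5,0,0.6,0.6],[-2.4,-1,0.3,1.2,0.6],[-3.6,-1.5,0.9,2,0.6],[-4.35,-1.75,1.6,2,0.6],[-4.35,-1.75,2.1,2,0.6]]'
python3 -m pendant '[[0,0,0,0,0.6]]'
python3 - <<'E'
from h import *
go(.5435,.0885,.15,70.6);print(manip.get_obs()['joint_pos'])
p,d=camera('wrist');cv2.imwrite('pics/wrist8.png',p[:,:,::-1])
p,d=camera('side');cv2.imwrite('pics/side8.png',cv2.resize(p[120:260,130:370,::-1],None,fx=3,fy=3,interpolation=cv2.INTER_CUBIC))
E
```

```text
clock: 10.88
position: [0.5439, 0.0879, 0.1788]
ee_rot: [0.169, 0.986, 0.001, -0.002]
ft_force: [-1.1, 0.1, 0.6]
grip_width: 0.399
clock: 11.0
position: [0.5416, 0.0899, 0.1801]
ee_rot: [0.167, 0.986, 0.0, -0.002]
ft_force: [-1.0, -0.1, 0.6]
grip_width: 0.398
shift [-0.06 -0.02  0.75] cur yaw 70.7 turn 0.01999265058455298
[ 0.58494557  0.33674852 -0.99477723  1.6625506   0.28911524  1.30457301
  0.77224474]
```

View pics/wrist8.png

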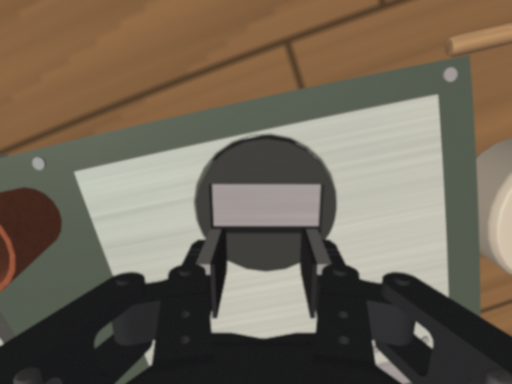

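View pics/side8.png

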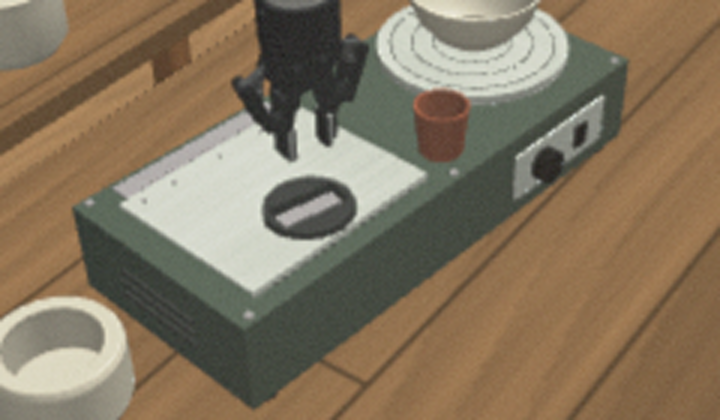

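In the wrist view the slot, from (212,184) to (321,228), is parallel to the jaws and laterally centred at u≈266. I'll verify the position by casting that onto the slot floor.

```bash
python3 - <<'E'
from h import *
c=get_calibration('wrist');o=manip.get_obs();Rm=R.from_quat(o['ee_rot']).as_matrix()
W=onplane(c,[(212,184),(321,184),(321,228),(212,228)],.1255);print(W.round(4)[:,:2],W.mean(0))
# disc outline leftmost/right/top/bottom at top z .138
W=onplane(c,[(195,203),(336,203),(266,135),(266,270)],.1385);print(W[:,:2].round(4),((W[0]+W[1])/2)[:2],((W[2]+W[3])/2)[:2])
E
```

```text
[[0.5211 0.0615]
 [0.5458 0.1319]
 [0.5767 0.1227]
 [0.551  0.0496]] [0.54864126 0.09143024 0.1255    ]
[[0.5269 0.0492]
 [0.5575 0.1364]
 [0.5006 0.1076]
 [0.5883 0.0771]] [0.54222153 0.09282002] [0.5444591  0.09236551]
```

```bash
python3 -m pendant '[[-0.05,0,0.5,0,0.6],[-0.05,0,0.9,0,0.6],[-0.05,0,1.2,0,0.6],[-0.05,0,1.4,0,0.6],[-0.05,0,1.5,0,0.6]]'
python3 -m pendant '[[0,0,0.15,0,0.6],[0,0,0.3,0,0.6],[0,0,0.3,0,0.6]]'
python3 -m pendant '[[0,0,0.15,0,0.6],[0,0,0.2,0,0.6],[0,0,0.2,0,0.6]]'
```

```text
clock: 11.72
position: [0.5447, 0.0887, 0.1212]
ee_rot: [0.168, 0.986, -0.0, -0.0]
ft_force: [0.4, 0.0, 0.7]
grip_width: 0.402
clock: 12.1
position: [0.5446, 0.0886, 0.1092]
ee_rot: [0.168, 0.986, -0.0, -0.0]
ft_force: [0.1, -0.1, -0.2]
grip_width: 0.397
clock: 12.48
position: [0.5448, 0.0886, 0.1016]
ee_rot: [0.168, 0.986, -0.0, -0.0]
ft_force: [-0.2, 0.4, 1.2]
grip_width: 0.401
```

```bash
python3 -m pendant '[[0,0,0.1,0,0.6],[0,0,0.1,0,0.6]]'
python3 -m pendant '[[0,0,0.05,0,0.6],[0,0,0.05,0,0.6]]'
python3 -m pendant '[[0,0,0.05,0,0.6],[0,0,0.05,0,0.6]]'
```

```text
clock: 12.72
position: [0.545, 0.0887, 0.0978]
ee_rot: [0.168, 0.986, -0.0, 0.0]
ft_force: [-0.7, -0.5, 3.6]
grip_width: 0.403
clock: 12.98
position: [0.5451, 0.0887, 0.0972]
ee_rot: [0.168, 0.986, -0.0, 0.0]
ft_force: [-7.6, -3.0, 20.6]
grip_width: 0.401
clock: 13.22
position: [0.5453, 0.0888, 0.0967]
ee_rot: [0.168, 0.986, -0.001, 0.001]
ft_force: [-15.4, -5.9, 37.7]
grip_width: 0.398
```

Pressed to the hard stop. I'll ease off to about 20 N and start turning clockwise (positive about tool z).

```bash
python3 -m pendant '[[0,0,-0.04,0.8,0.6],[0,0,-0.04,1.6,0.6],[0,0,-0.04,2.4,0.6],[0,0,-0.04,2.4,0.6]]'
python3 -c "
from h import *
o=manip.get_obs();print(o['torque'],o['joint_pos']);go(.5445,.0895,.097,82.7-90)"
```

```text
clock: 13.72
position: [0.5446, 0.0887, 0.0971]
ee_rot: [0.291, 0.957, -0.001, 0.0]
ft_force: [-11.7, -3.7, 25.1]
grip_width: 0.403
[-0.76663358  2.63376946 -0.12839968] [ 0.50418858  0.4074449  -0.90169419  1.75514598  0.34932746  1.14920053
  0.47691775]
shift [0.01 0.02 0.  ] cur yaw 56.2 turn 10.581315673066445
```

```bash
python3 -m pendant '[[0,0,0,0.9,0.6],[0,0,0,1.8,0.6],[0,0,0,2.7,0.6],[0,0,0,3.5,0.6],[0,0,0,3.5,0.6]]'
python3 -c "
from h import *
o=manip.get_obs();print(o['torque'],o['joint_pos']);go(.5445,.0895,.097,82.7-90)"
```

```text
clock: 14.35
position: [0.544, 0.0888, 0.0971]
ee_rot: [0.46, 0.888, -0.001, -0.0]
ft_force: [-15.3, -3.4, 25.9]
grip_width: 0.402
[-0.74885384  3.3521977  -0.08336397] [ 0.4541159   0.38449634 -0.83519416  1.75780816  0.31247396  1.13962524
  0.13638941]
shift [0.01 0.02 0.  ] cur yaw 35.2 turn 7.083319562741063
```

```bash
python3 -m pendant '[[0,0,0,0.8,0.6],[0,0,0,1.6,0.6],[0,0,0,2.4,0.6],[0,0,0,3.2,0.6],[0,0,0,3.2,0.6]]'
python3 -c "
from h import *
o=manip.get_obs();print(o['torque'],o['joint_pos']);go(.5445,.0895,.097,82.7-90)"
python3 -m pendant '[[0,0,0,0.8,0.6],[0,0,0,1.6,0.6],[0,0,0,2.4,0.6],[0,0,0,2.4,0.6]]'
python3 -c "
from h import *
o=manip.get_obs();print(o['torque'],o['joint_pos']);go(.5445,.0895,.097,82.7-90)"
```

```text
clock: 14.98
position: [0.545, 0.0888, 0.0972]
ee_rot: [0.602, 0.799, -0.0, 0.001]
ft_force: [-10.0, -2.9, 23.2]
grip_width: 0.402
[-0.72321512  2.27364916 -0.04310088] [ 0.40881233  0.36721867 -0.77611717  1.75920657  0.28344957  1.12993893
 -0.177189  ]
shift [ 0.02 -0.01  0.  ] cur yaw 16.0 turn 3.8830595509649224
clock: 15.48
position: [0.546, 0.088, 0.0973]
ee_rot: [0.698, 0.717, 0.0, 0.001]
ft_force: [-5.4, -5.0, 19.1]
grip_width: 0.399
[-1.00737143  1.43005697 -0.03984587] [ 0.37573801  0.35591063 -0.73260836  1.76014894  0.264031    1.1236664
 -0.4138179 ]
shift [ 0.04 -0.04  0.01] cur yaw 1.5 turn 1.4734453082293157
```

```bash
python3 -m pendant '[[0,0,0.02,0.6,0.6],[0,0,0.02,1.2,0.6],[0,0,0.02,1.8,0.6],[0,0,0.02,1.8,0.6]]'
python3 -c "
from h import *
o=manip.get_obs();print(o['torque']);go(.5445,.0895,.097,82.7-90)"
python3 -m pendant '[[0,0,0,0.5,0.6],[0,0,0,1,0.6],[0,0,0,1,0.6]]'
python3 -c "
from h import *
o=manip.get_obs();print(o['torque']);go(.5445,.0895,.097,82.7-90)"
```

```text
clock: 15.98
position: [0.546, 0.0877, 0.0971]
ee_rot: [0.762, 0.648, 0.0, 0.002]
ft_force: [-7.6, -5.9, 27.0]
grip_width: 0.4
[-1.27606797  2.17837014  0.06236683]
shift [ 0.04 -0.04  0.  ] cur yaw -9.2 turn -0.3244250312842496
clock: 16.35
position: [0.5461, 0.0877, 0.0971]
ee_rot: [0.795, 0.607, 0.001, 0.002]
ft_force: [-7.9, -5.6, 26.2]
grip_width: 0.396
[-1.27558671  2.01330178  0.01123045]
shift [ 0.03 -0.05  0.  ] cur yaw -15.2 turn -1.3232069455316455
```

```bash
for i in 1; do python3 -m pendant '[[0,0,0,0.5,0.6],[0,0,0,0.5,0.6]]'; python3 -c "
from h import *
o=manip.get_obs();print(o['torque']);go(.5445,.0895,.097,82.7-90)"; done
python3 -m pendant '[[0,0,0,0.4,0.6],[0,0,0,0.4,0.6]]'; python3 -c "
from h import *
o=manip.get_obs();print(o['torque']);go(.5445,.0895,.097,82.7-90)"
python3 - <<'E'
from h import *
p,d=camera('wrist');cv2.imwrite('pics/wrist9.png',p[:,:,::-1])
p,d=camera('side');cv2.imwrite('pics/side9.png',cv2.resize(p[120:260,130:370,::-1],None,fx=3,fy=3,interpolation=cv2.INTER_CUBIC))
E
```

```text
clock: 16.6
position: [0.5468, 0.0885, 0.0972]
ee_rot: [0.81, 0.586, 0.002, 0.002]
ft_force: [-3.9, -3.6, 22.1]
grip_width: 0.399
[-0.68682451  1.08511196  0.12326265]
shift [ 0.01 -0.06  0.  ] cur yaw -18.2 turn -1.8170249311163136
clock: 16.85
position: [0.5473, 0.0892, 0.0972]
ee_rot: [0.822, 0.57, 0.002, 0.002]
ft_force: [0.4, -0.8, 19.7]
grip_width: 0.399
[-0.21660967  0.34617006  0.17666241]
shift [-0.02 -0.07  0.01] cur yaw -20.6 turn -2.2109407959754055
```

View pics/wrist9.png

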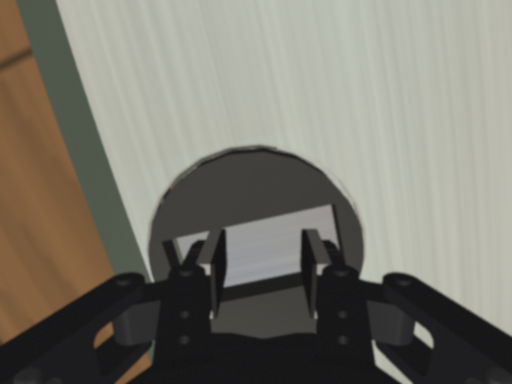

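View pics/side9.png

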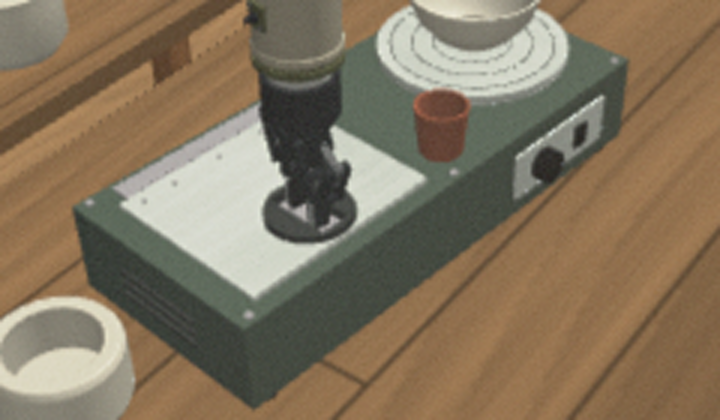

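In the wrist view the slot's far edge runs from about (178,238) to (332,206) and the housing edge from (58,0) to (140,270). I'll compute the slot's azimuth.

```bash
python3 - <<'E'
from h import *
c=get_calibration('wrist')
def az(a,b,z):
    W=onplane(c,[a,b],z);v=W[1]-W[0];return np.degrees(np.arctan2(v[1],v[0]))%180
print('slot',az((178,238),(332,206),.12),'cover edge',az((58,0),(140,270),.127))
print(onplane(c,[(255,240)],.12))
E
```

```text
slot 171.80417449390174 cover edge 80.55599918219883
[[0.54512869 0.09494711 0.12      ]]
```

```bash
python3 -m pendant '[[0,0,0.02,0.5,0.6],[0,0,0.02,0.5,0.6]]'; python3 -c "
from h import *
o=manip.get_obs();print(o['torque']);go(.5445,.0895,.097,82.7-90)"
python3 -m pendant '[[0,0,0,0.5,0.6],[0,0,0,0.5,0.6]]'; python3 -c "
from h import *
o=manip.get_obs();print(o['torque']);go(.5445,.0895,.097,82.7-90)"
python3 - <<'E'
from h import *
p,d=camera('wrist');cv2.imwrite('pics/wrist10.png',p[:,:,::-1])
E
```

```text
clock: 17.2
position: [0.5481, 0.0899, 0.0971]
ee_rot: [0.836, 0.548, 0.004, 0.002]
ft_force: [0.4, 0.3, 23.2]
grip_width: 0.399
[0.14281237 0.06678385 0.22313748]
shift [-0.05 -0.08  0.  ] cur yaw -23.5 turn -2.7068627891305748
clock: 17.45
position: [0.5485, 0.0903, 0.0972]
ee_rot: [0.85, 0.526, 0.004, 0.002]
ft_force: [3.2, 1.3, 20.8]
grip_width: 0.403
[ 0.32980561 -0.38067789  0.9617524 ]
shift [-0.06 -0.08  0.  ] cur yaw -26.5 turn -3.193817140603533
```

View pics/wrist10.png

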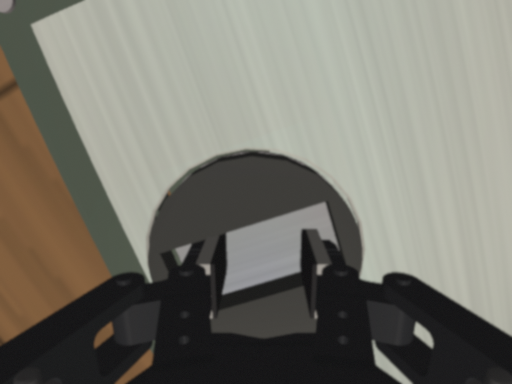

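Moment jumped to about 1 N m, so that's the stop. I'll relax the turn slightly, lift straight out, retreat and check.

```bash
python3 -m pendant '[[0,0,0,-0.7,0.6],[0,0,-0.1,-0.7,0.6],[0,0,-0.3,-0.7,0.6],[0,0,-0.6,-0.7,0.6],[0,0,-1,-0.7,0.6]]'
python3 -m pendant '[[0,0,-1,0,0.6],[0,0,-2,0,0.6],[0,0,-2.8,0,0.6],[0,0,-3,0,0.6]]'
python3 -c "
from h import *
go(.36,.16,.27)"
```

```text
clock: 18.12
position: [0.5448, 0.0882, 0.1343]
ee_rot: [0.831, 0.557, -0.0, 0.0]
ft_force: [0.8, 0.9, 0.1]
grip_width: 0.4
clock: 18.62
position: [0.5458, 0.0887, 0.2566]
ee_rot: [0.831, 0.557, 0.002, 0.001]
ft_force: [-0.3, -0.4, -0.8]
grip_width: 0.399
shift [-0.12 -4.97 -0.35] cur yaw -22.4 turn None
```

```bash
python3 -m pendant '[[0,-1.2,0,0,0.6],[0,-2.4,-0.3,0,0.6],[-0.1,-3.6,-0.3,0,0.6],[-0.1,-5,-0.3,0,0.6],[-0.1,-5,-0.3,0,0.6]]'
python3 - <<'E'
from h import *
for n in('top','side'):
    p,d=camera(n); np.savez(f'pics/{n}11.npz',p=p,d=d)
    cv2.imwrite(f'pics/{n}11.png',p[:,:,::-1])
E
python3 slot.py 11
```

```text
clock: 19.25
position: [0.3559, 0.1622, 0.266]
ee_rot: [0.83, 0.558, 0.0, 0.002]
ft_force: [1.6, -0.6, -0.0]
grip_width: 0.401
disc (0.5436699390411377, 0.08845086395740509) 0.04681999608874321 ellipse ((0.5431263446807861, 0.08870811015367508), (0.09043537080287933, 0.09243639558553696), 109.23456573486328)
slot floor (0.5443760752677917, 0.08935748040676117) (0.038809169083833694, 0.07674720138311386) az 173.64645
cover angle 0.0054026616735243175 mean [0.60389032 0.07971414 0.12732875] rms 0.0018230193065381425
z disc top 0.13255375270918396 z floor [0.54671532 0.08798994 0.11973193]
corners [[ 0.7031  0.1828]
 [ 0.6768 -0.0496]
 [ 0.4829 -0.0295]
 [ 0.5103  0.2134]]
```

View pics/top11.png

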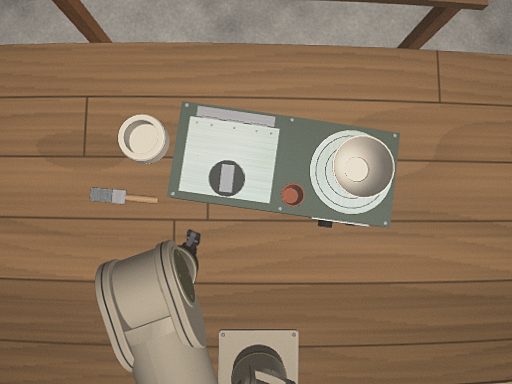

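View pics/slot11.png

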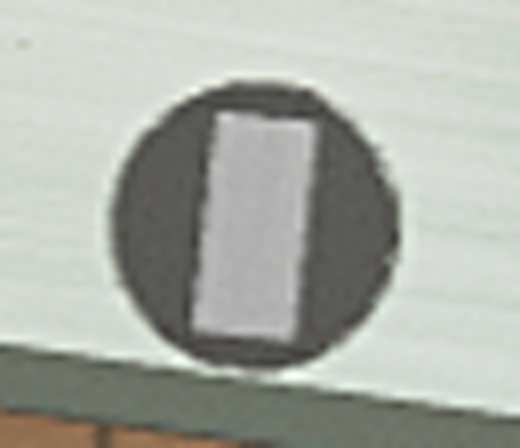

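The slot now points straight at the front edge, at azimuth 173.6° against about 172.7° expected. The cover reads about 0.005 rad with the disc top at z 0.1326. The cup (292,194), bowl (362,167), mould (143,138) and brush (122,196) are where they were, and the arm is clear.

```bash
python3 -c "
from workcell import hand_in
print(hand_in())"
```

```text
the job is handed in; nothing more can be done
None
```

The belt cover is shut and locked flat, and I handed the job in at about 19 s. I pushed the cover down with the closed fingertips. Then I set both fingertips, part-open, in the slot, pressed with about 20–25 N (38 N for a moment) and turned clockwise. At the stop the moment jumped to about 1 N m, and I lifted straight out.

**Last checks, with the arm clear:**
- **Cover:** it reads about 0.005 rad, down from 0.028 resting on the seal, and the disc top is 132.6 mm above the bench (133 expected).
- **Fastener:** the slot points at the front edge, within about 1° of the full quarter turn.
- **Cup, bowl, mould and brush:** they look unmoved in the top view; I did not measure them.

**What disagreed:**
- **Fingertip length:** the real fingertips end 22–27 mm short of the reported tool point. My first push therefore left the cover about 0.12 rad open. I caught this from the depth image and pushed again until I felt contact, which peaked at 36 N.
- **Slot centre:** the wrist and top views differed by about 4 mm, which was within the slot's clearance.

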